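# Prop the tube rotator's tipping frame and hold it upright

## Task

The tube rotator on the bench has tipped forward onto its stops, with its kickstand folded up behind the frame. Flip the kickstand over centre so that it drops fully down, then take the frame by its top handle bar and bring it back upright until the kickstand's foot bears firmly on the black rest block. Finish while still gripping the handle and keeping the foot pressed there, as the front-heavy frame tips forward if let go; leave the two bottles and the tape roll where they stand.

Things in the scene. Friction and masses are not known exactly. Their poses are not given: they have to be found in the camera images.
- rotator: Tube rotator bolted to the bench: white base plate 300 x 160 x 12 mm. Origin on the bench below the tilt axis (along y, 45 mm up); +x = rear, with kickstand and rest block, the frame tips to -x; plate from x=-135 to 165 mm. Its frame has two 14 x 12 mm aluminium uprights at y=+-52 mm and in front a hub and white disc, 116 mm diameter, 64 mm ahead of the uprights, centre 85 mm up them.
- kickstand_pivot (a point): Point on the kickstand's pivot axis (axis parallel to the rotator's y), in the middle of the frame: 25 mm behind the uprights' mid-plane and 75 mm up from the tilt axis.
- spur_end (a point): Free end, on the rotator's +y side, of the kickstand's steel cross pin: 12 mm diameter, parallel to y, 98 mm from the pivot axis, running from here 116 mm towards -y. Its outer 40 mm stick out past upright and handle, so a finger can push it there from the front. The leg is 120 mm long from pivot to foot.
- handle_mid (a point): Middle of the round handle bar, 16 mm diameter and 116 mm long, parallel to the rotator's y, across the tops of the uprights: 200 mm from the tilt axis (245 mm above the bench when upright). 92 mm of it are free between the uprights; the bar can turn in the grip.
- foot: Weighted black foot of the kickstand, a rubber-clad roller 22 mm in diameter and 40 mm long along y, at the end of the leg; origin at its centre.
- rest_block: Black block fixed on the rear of the base plate, with a 50 mm wide rubber face sloping at 45 degrees towards the frame, where the foot lands: the foot's centre is then 105 mm behind the tilt axis and 31 mm above the bench. Its origin and axes are those of the rotator.
- amber_bottle: Bystander: brown bottle with black cap, 48 mm diameter, 95 mm tall; origin at the centre of its underside.
- buffer_bottle: Bystander: white bottle with blue cap, 52 mm diameter, 105 mm tall; origin at the centre of its underside.
- tape_roll: Bystander: roll of masking tape lying flat, 85 mm diameter, 19 mm high; origin at the centre of its underside.
- tilt (a joint): Tilt of the frame, rad: 0 = upright, +0.5 = tipped forward (to the rotator's -x) on its rubber stops, where it starts; negative = leaning back. About 1 kg, front-heavy: it falls forward even from upright; about 2 to 5 N at the handle raises it. With the kickstand down the foot meets the rest block at 0; without it the frame goes on to -0.45.
- kick (a joint): Kickstand angle on the frame, rad: 0 = folded, leg parallel to the uprights, pointing up behind them (start); grows as the leg swings rearward and down; 2.41 = fully down on its stop. Its weighted foot keeps it folded until the leg has passed the plumb line (about 0.5 with the frame on its stops); well past that (over centre) it drops fully down by itself. Under 2 N at the cross pin moves it.
- frame: The tilting frame with handle, hub and disc; origin on the tilt axis midway between the uprights, y along the axis, z up the uprights.
Not all that is in view belongs to the job. There is more than one size of the rest_block; the one meant has the size given above.

How it is judged (in metres and radians):
On the way, in this order (a step that is already met when the one before it is completed fails the run):
1. the kickstand is flipped over centre and fully down (value of joint kick above 2.3 rad), for 0.2 s.
2. the frame is held upright by its handle with the foot bearing on the rest block (value of joint kick above 2.3 rad and value of joint tilt between -0.05 and 0.05 rad and contact force between foot and rest_block above 1 N and contact force between the fingers and frame above 1.5 N and velocity of joint tilt between -0.1 and 0.1 rad/s), for 0.3 s.
At the end, for the whole second after the job is handed in: The kickstand is fully down (over 2.3 rad), the frame is upright within 0.05 rad and still (under 0.1 rad/s), the kickstand's foot presses on the rest block with more than 1 N, and the fingers are still holding the frame (contact over 1.5 N) (all of step 2); the arm keeps its last pose, push and grip.
It fails at once if a bystander (a bottle or the tape roll) is shifted by more than 3 cm (distance of any of amber_bottle, buffer_bottle, tape_roll from where it was at the start of the episode above 0.03 m).
It also fails if it takes over 51 s, if anything falls off the work surface, if the arm or the gripper's body presses on something with over 40 N, if the wrist force passes 120 N, or if a joint passes its speed limit or range.

## Robot

A 6-joint arm with a two-finger parallel gripper is mounted at the origin on a cart in front of the work surface, level with it; the furniture and walls round the work are solid. World frame = base frame: x ahead of the robot, y to its left, z up, the work surface at z = 0. Lengths are in mm, angles in rad, forces in N, time in s.
With the tool pointing down it reaches from about 425 to 925 mm from the base axis. Payload 12.5 kg.
Tool frame: the origin (TCP) lies at the centre of the arm's flange, where the gripper is bolted on; the fingertips stand 173 mm ahead of it and the grasp point (between the pads) lies 155 mm ahead of it; z points along the fingers, y is the line along which they close (so a half turn about z gives the same grasp; the last joint's range is limited). The gripper opens to 85 mm and grips with 20 to 120 N. Pads are 22 mm wide; open, the fingers measure 114 mm over their backs; the gripper's body (76 mm by 85 mm) begins 54 mm behind the grasp point. The pads swing forward as they close: fully open they stand 13 mm farther back than shut.
Start: joints at [-1.322, 0.491, 1.559, -0, 1.092, -0.106], TCP at [217.146, -586.065, 404.727] pointing down, gripper open.
Joint ranges: [-3.1, 3.1], [-0.84, 2.19], [0.05, 2.79], [-1.13, 4.28], [0.06, 2.93], [-2.69, 2.69]. Speed limits (rad/s): [2.22, 2.22, 2.79, 3.14, 3.14, 3.14].

## Interface

Orientations are given as a unit quaternion [w, x, y, z].
In Python, from cell import ctrl, jaws, status, grab_frame gives the robot as it stands. Calls block until the motion is done:
- ctrl.move_ptp(position, orientation): joint-space move of the TCP to a pose.
- ctrl.line_to(position, orientation=None, max_speed=150): straight line of the TCP; orientation=None keeps the orientation; max_speed is the mean speed in mm/s.
- ctrl.set_joints(angles): joint-space move.
- jaws.release() and jaws.close(force=None): open the fingers fully, or close them until they stop; force is the grip in N (None keeps the last).
- ctrl.sleep(seconds).
- ctrl.inverse_kinematics(position, orientation): joint angles nearest the present ones, or None.
- status.sense(): the state.
- grab_frame(name): name is "scene" or "top" or "wrist"; returns a dict with "img" (400x640x3 uint8, red, green, blue), "K" (3x3 intrinsics, pixels), "rvec" (rotation vector, rad) and "tvec" (3), from world to camera coordinates, as OpenCV has them; the wrist camera has in their place "hand_eye" (4x4, takes a point from camera to tool coordinates, whose origin is the TCP and whose axes are the flange's). Camera axes: x right, y down, z forward; pixel columns grow to the right and rows downward; lengths in mm; the calibration is good to about 2 mm. A picture is of the moment at which its call begins: read the wrist's pose just before it. There is no depth.
A pose or a line that the arm cannot do raises ctrl.PlanningError and nothing moves.
- ctrl.job_done(): hands the job in; it is judged then, once.
The state is a dict: "time_s": time; "q": joint angles; "joint_velocities": joint speeds; "joint_efforts": joint torques, N m; "tcp_pos": TCP position; "tcp_rot": TCP orientation; "force": force on the tool from outside, world axes, zero at the start; "ft_torque": the same for the moment, N m; "opening": finger opening in mm; "grasp_force": force on a finger pad.
Only numpy, scipy, OpenCV 4.12 (cv2) and the standard library are available. Lean on these libraries where they do the work, as an engineer would, in place of code of your own. Each camera call takes 0.05 s, during which the arm holds its last target. There are 200 camera calls.

## Working session

There is one attempt and no reset: what is moved stays moved. The work goes in short steps, each a Python script; the robot and the scene stay as the last script left them, time stands still between calls to the robot, and variables do not carry over. Pictures are saved under pics/ and viewed, at most 10 in all, crops included, and the job is handed in when it is done.

```bash
ls; mkdir -p pics
python3 - <<'E'
from cell import ctrl,jaws,status,grab_frame
import cv2,numpy as np
s=status.sense();print(s['time_s'],s['tcp_pos'],s['tcp_rot'],s['force'])
for n in("scene","top"):
    f=grab_frame(n);cv2.imwrite(f'pics/{n}0.png',f['img'][:,:,::-1]);np.savez(f'{n}0.npz',**f)
    R=cv2.Rodrigues(np.array(f['rvec']))[0];print(n,f['K'],-R.T@np.array(f['tvec']).ravel(),R[2])
E
```

```text
pics
0.0 [ 217.15127115 -586.02647967  404.1355629 ] [-5.46646556e-04  9.84302068e-01  1.76491187e-01 -3.86754893e-05] [-1.18673931  0.35323103 -0.74921037]
scene [[427.26469551   0.         316.7674093 ]
 [  0.         427.26469551 207.89063968]
 [  0.           0.           1.        ]] [122.57918798 646.59519912 963.55131771] [ 0.41651103 -0.52828829 -0.73988515]
top [[498.72251391   0.         323.65376009]
 [  0.         498.72251391 199.0507879 ]
 [  0.           0.           1.        ]] [ 420.60323143   90.79979494 1231.73205028] [ 0.15219814  0.01040287 -0.98829525]
```

View pics/scene0.png

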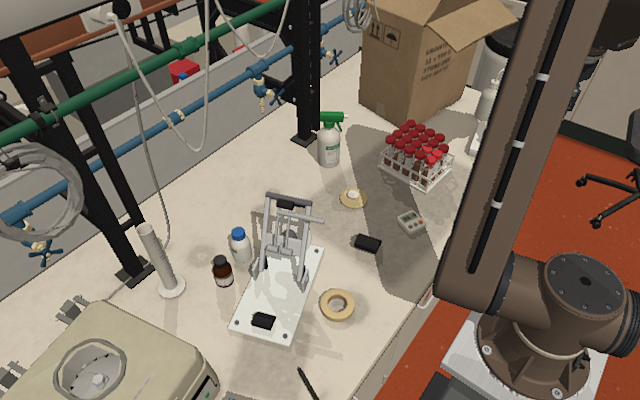

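View pics/top0.png

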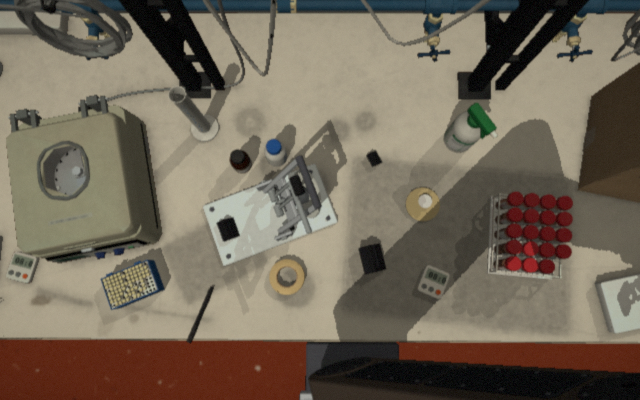

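Scene: the rotator is at (280,270), with the white plate, black block at its rear (263,321), frame leaning away and foot at (287,203). Top: the plate spans (205–335,170–263).
Rest block candidates (top view): the block on the plate (228,228), and loose black blocks at (374,158) and (372,257). The foot (297,185) is also black. I choose (228,228), the one fixed on the plate. Next I'll take a close crop and find the plate corners.

```bash
cat > h.py <<'E'
import numpy as np,cv2
def load(n):
    f=np.load(n);return dict(img=f['img'],K=f['K'],R=cv2.Rodrigues(f['rvec'])[0],t=np.array(f['tvec']).ravel())
def ray(f,u,v):
    c=-f['R'].T@f['t'];d=f['R'].T@np.linalg.inv(f['K'])@np.array([u,v,1.]);return c,d/np.linalg.norm(d)
def onz(f,u,v,z):
    c,d=ray(f,u,v);return c+d*(z-c[2])/d[2]
def proj(f,p):
    q=f['K']@(f['R']@np.asarray(p,float)+f['t']);return q[:2]/q[2]
def tri(rs):
    A=sum(np.eye(3)-np.outer(d,d) for c,d in rs);b=sum((np.eye(3)-np.outer(d,d))@c for c,d in rs)
    p=np.linalg.solve(A,b);return p,[np.linalg.norm((np.eye(3)-np.outer(d,d))@(p-c)) for c,d in rs]
E
python3 - <<'E'
from h import *
for n,(x0,y0,x1,y1) in dict(top=(195,130,345,270),scene=(220,180,340,350)).items():
    f=load(n+'0.npz');im=f['img'][y0:y1,x0:x1,::-1]
    s=600//(y1-y0);s=3.5 if n=='scene' else 4
    cv2.imwrite(f'pics/{n}c.png',cv2.resize(im,None,fx=s,fy=s,interpolation=cv2.INTER_CUBIC))
f=load('top0.npz');im=f['img'];hsv=cv2.cvtColor(im,cv2.COLOR_RGB2HSV)
for p in [(220,215),(250,245),(320,210),(200,190),(330,160)]: print(p,hsv[p[1],p[0]])
E
```

```text
(220, 215) [ 46  17 193]
(250, 245) [ 28  19 174]
(320, 210) [ 41  17 161]
(200, 190) [ 21  49 178]
(330, 160) [ 21  47 109]
```

View pics/topc.png

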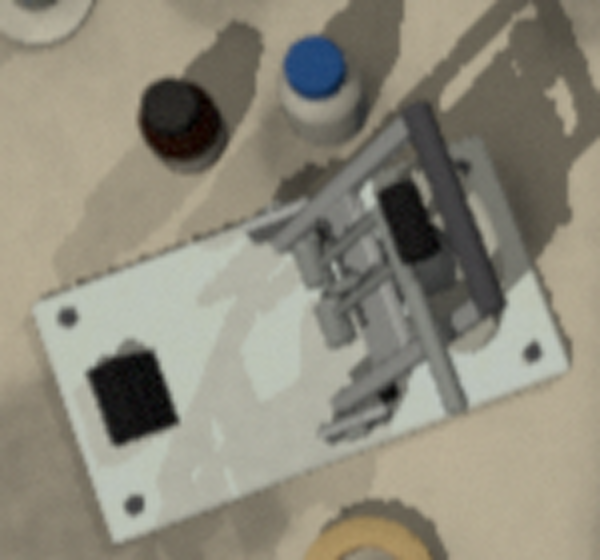

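View pics/scenec.png

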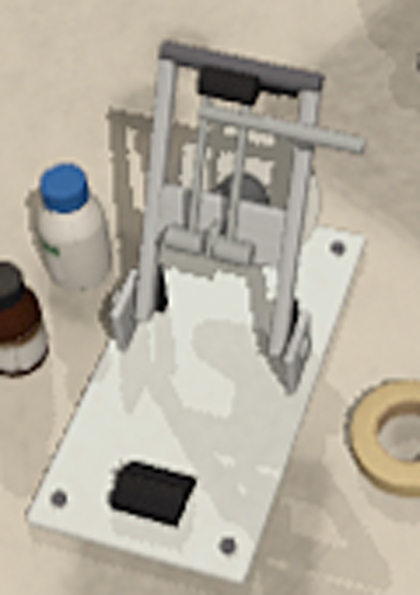

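The crops confirm the choice. Top crop: plate corners are about (35,302), (115,543), (568,368), (480,137), the dark handle bar runs (418,108)–(490,308), the spur end is at (457,405) and the rest block at (133,395). Scene crop: handle ends (163,47) and (322,80), spur end (362,145). The spur end is on the robot's side.

Run:
```python
from h import *
np.set_printoptions(precision=1,suppress=True)
T=load('top0.npz');S=load('scene0.npz')
def t(u,v):return ray(T,u/4+195-.4,v/4+130-.4)
def s(u,v):return ray(S,u/3.5+220-.4,v/3.5+180-.4)
# plate outline refined by mask + minAreaRect
hsv=cv2.cvtColor(T['img'],cv2.COLOR_RGB2HSV);m=((hsv[...,1]<33)&(hsv[...,2]>95)).astype(np.uint8);m[:165]=0;m[270:]=0;m[:,:200]=0;m[:,345:]=0
m=cv2.morphologyEx(m,cv2.MORPH_CLOSE,np.ones((5,5)));m=cv2.morphologyEx(m,cv2.MORPH_OPEN,np.ones((3,3)))
c=max(cv2.findContours(m,0,2)[0],key=cv2.contourArea).reshape(-1,2)
for nm,px in dict(mask=cv2.boxPoints(cv2.minAreaRect(c)),eye=[(u/4+194.6,v/4+129.6) for u,v in[(35,302),(115,543),(568,368),(480,137)]]).items():
    P=np.array([onz(T,u,v,12) for u,v in px]);print(nm,P[:,:2].tolist(),'sides',np.linalg.norm(np.roll(P,-1,0)-P,axis=1))
P=np.array([onz(T,*p,12) for p in px]);ctr=P.mean(0);x=(P[0]+P[1]-P[2]-P[3])[:2];x/=np.linalg.norm(x);y=np.array([-x[1],x[0]])
o=ctr[:2]-15*x;print('origin',o,'x',x,'y',y)
for nm,a,b in[('screwRA',(67,317),(58,498)),('screwRB',(133,505),(228,545)),('screwFB',(533,352),(337,248)),('h-',(418,108),(163,47)),('h+',(490,308),(322,80)),('spur',(457,405),(362,145)),('blockctr',(133,395),(152,492))]:
    p,e=tri([t(*a),s(*b)]);d=p[:2]-o;print(nm,p,np.array(e),'rot',d@x,d@y,p[2])
th=.5
for nm,(bx,up,yy) in dict(hm=(0,200,0),hminus=(0,200,-58),hplus=(0,200,58),piv=(25,75,0),foot=(25,195,0)).items():
    xr=bx*np.cos(th)-up*np.sin(th);z=45+bx*np.sin(th)+up*np.cos(th)
    p=np.r_[o+x*xr+y*yy,z];print('pred',nm,p,'rot',xr,'top',(proj(T,p)-[194.6,129.6])*4,'scene',(proj(S,p)-[219.6,179.6])*3.5)
```

```text
mask [[604.4187464371132, 417.12134321268314], [718.7410747831555, 132.6222141257821], [551.5815327677178, 67.87387003462825], [441.50747092591956, 347.2342174696829]] sides [306.6 179.3 300.3 177.3]
eye [[592.2457673983191, 401.4413924768553], [444.6011901045353, 346.5460507194832], [552.4994170692553, 71.54882863819539], [697.4854417789861, 126.74125980257075]] sides [157.5 295.4 155.1 294.2]
origin [577.1 222.6] x [-0.4  0.9] y [-0.9 -0.4]
screwRA [583.2 381.3  12.6] [0.4 0.4] rot 145.7946874099389 -63.012630923443496 12.573963113198241
screwRB [467.5 336.   13.5] [0.1 0.1] rot 145.413889639081 61.25382088576799 13.492095049849484
screwFB [562.8  93.3  11.1] [0.4 0.4] rot -115.35522066451041 60.14836065058979 11.085200355625869
h- [665.9 153.4 222.5] [1. 1.] rot -96.58603876117402 -57.720079212876094 222.47922588631184
h+ [559.  114.1 226. ] [1. 1.] rot -94.56773124775265 56.08761470162007 225.9840689514685
spur [511.4 131.4 208.4] [0.6 0.6] rot -61.274467062872084 94.27288611126053 208.39692664908546
blockctr [534.7 338.5  13.2] [0.1 0.1] rot 123.38129652739451 -2.3411460994289897 13.213567204401452
pred hm [611.8 133.2 220.5] rot -95.88510772084061 top [455.  209.6] scene [243.  67.]
pred hminus [665.9 154.2 220.5] rot -95.88510772084061 top [415.7 107.3] scene [163.9  49.9]
pred hplus [557.7 112.2 220.5] rot -95.88510772084061 top [495.  313.7] scene [323.9  84.5]
pred piv [582.2 209.5 122.8] rot -14.01735134805591 top [325.8 293.3] scene [212.1 244.9]
pred foot [603.  155.9 228.1] rot -71.54841598056026 top [409.9 223.6] scene [230.5  84.4]
```

The geometry fits: handle at z≈222–226, spur 98 mm from the predicted pivot, screws at z≈12. Next I'll plan the push and the grasp, check IK, then flip the kickstand.

```bash
cat > g.py <<'E'
import numpy as np
from scipy.spatial.transform import Rotation as Ro
P=np.array([[592.25,401.44],[444.6,346.55],[552.5,71.55],[697.49,126.74]])
x=P[0]+P[1]-P[2]-P[3];x/=np.linalg.norm(x);y=np.array([-x[1],x[0]]);o=P.mean(0)-15*x
def W(xr,yr,z):return np.r_[o+x*xr+y*yr,z]
def Q(sg):
    Y=np.r_[sg*x,0];Z=np.array([0,0,-1.]);return Ro.from_matrix(np.c_[np.cross(Y,Z),Y,Z]).as_quat(scalar_first=True)
E
python3 - <<'E'
from g import *
from cell import ctrl,jaws,status
print(o,x)
for sg in(1,-1):
    for p in[(-125,80,445),(-100,80,353),(60,80,353),(-96,0,376),(0,0,400)]:
        q=ctrl.inverse_kinematics(W(*p),Q(sg));print(sg,p,None if q is None else np.round(q,2))
E
```

```text
[577.13271922 222.58450336] [-0.36151461  0.93236644]
1 (-125, 80, 445) [ 0.02  0.35  1.68 -0.    1.11 -1.92]
1 (-100, 80, 353) [ 0.06  0.44  1.81 -0.    0.89 -1.88]
1 (60, 80, 353) [ 0.36  0.44  1.82 -0.    0.88 -1.58]
1 (-96, 0, 376) [ 0.11  0.52  1.59 -0.    1.03 -1.83]
1 (0, 0, 400) [ 0.26  0.49  1.58 -0.    1.07 -1.68]
-1 (-125, 80, 445) [ 0.02  0.35  1.68 -0.    1.11  1.22]
-1 (-100, 80, 353) [ 0.06  0.44  1.81 -0.    0.89  1.26]
-1 (60, 80, 353) [ 0.36  0.44  1.82 -0.    0.88  1.56]
-1 (-96, 0, 376) [ 0.11  0.52  1.59 -0.    1.03  1.31]
-1 (0, 0, 400) [ 0.26  0.49  1.58 -0.    1.07  1.46]
```

Run:
```python
from g import *
from cell import ctrl,jaws,status,grab_frame
import cv2
np.set_printoptions(precision=1,suppress=True)
def r(n):
    s=status.sense();print(n,round(s['time_s'],2),s['tcp_pos'],s['force'],round(s['opening'],1))
jaws.close(20);r('closed')
ctrl.move_ptp(W(-125,80,445),Q(-1));r('above')
ctrl.line_to(W(-105,80,355),max_speed=120);r('down')
for xr in(-60,-20,10,40,60):
    ctrl.line_to(W(xr,80,355),max_speed=100);r(xr)
ctrl.sleep(.3)
ctrl.line_to(W(60,80,445),max_speed=150);r('up')
for n in('scene','top'):
    f=grab_frame(n);cv2.imwrite(f'pics/{n}1.png',f['img'][:,:,::-1]);np.savez(f'{n}1.npz',**f)
a=cv2.imread('pics/scene1.png')[180:350,200:360];cv2.imwrite('pics/s1.png',cv2.resize(a,None,fx=3.5,fy=3.5,interpolation=2))
```

```text
closed 0.87 [ 217.2 -586.   404.8] [ 0.2 -0.1  0.9] 0.4
above 3.49 [547.9  76.5 444.9] [-0.2 -0.7  0. ] 0.2
down 4.41 [540.7  95.6 355.6] [ 0.3  0.2 -0.7] -0.1
-60 5.01 [523.9 138.5 356.3] [-1.4 -4.4  8.6] 0.3
-20 5.56 [509.4 176.4 358. ] [-6.5  1.5 26.9] -0.3
10 6.01 [498.7 203.3 355. ] [ 0.2 -0.6  0.5] -0.1
40 6.46 [488.1 231.  354.9] [-0.8 -0.6 -0.2] -0.5
60 6.81 [480.8 249.7 355. ] [-0.8 -0.1  0. ] -0.2
up 7.86 [480.7 249.5 444.2] [-1.6  0.3 -0.1] 0.0
```

View pics/s1.png

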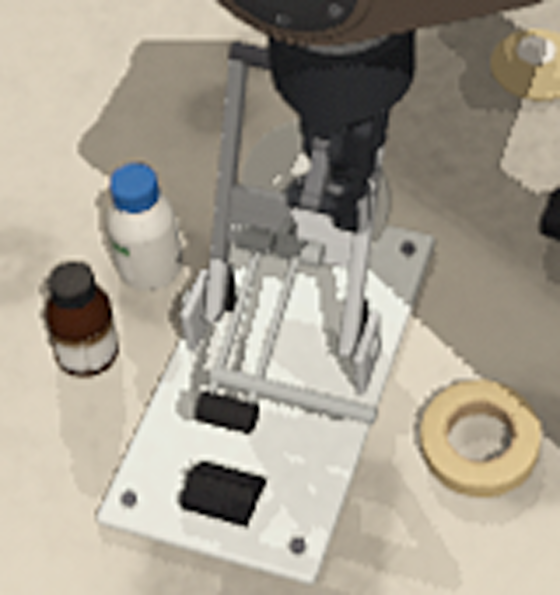

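The kickstand is down: cross pin at (215–375, 375–412), foot at (225,412) just ahead of the rest block at (222,493), and the bottles and tape haven't moved. I'll verify the foot numerically, then grasp the handle.

Run:
```python
from g import *
from h import load,proj
from cell import ctrl,jaws,status,grab_frame
import cv2
np.set_printoptions(precision=1,suppress=True)
S=load('scene1.npz')
for k in(2.0,2.41):print('foot pred',k,(proj(S,W(-14+120*np.sin(k-.5),0,122.8+120*np.cos(k-.5)))-[199.6,179.6])*3.5)
def r(n):
    s=status.sense();print(n,round(s['time_s'],2),s['tcp_pos'],s['force'],round(s['opening'],1),round(s['grasp_force'],1))
jaws.release()
ctrl.move_ptp(W(-96,0,465),Q(-1));r('above')
ctrl.line_to(W(-96,0,375),max_speed=100);r('at')
jaws.close(40);r('closed')
for n in('scene','top'):
    f=grab_frame(n);cv2.imwrite(f'pics/{n}2.png',f['img'][:,:,::-1])
a=cv2.imread('pics/scene2.png')[150:320,220:380];b=cv2.imread('pics/top2.png')[120:270,200:360]
z=lambda i:cv2.resize(i,(400,500 if i is a else 400),interpolation=2)
cv2.imwrite('pics/s2.png',np.hstack([cv2.resize(a,(400,425)),cv2.resize(b,(400,425))]))
```

```text
foot pred 2.0 [217.4 380.9]
foot pred 2.41 [228.3 411.4]
above 9.48 [611.5 133.2 464.7] [0.1 0.4 0.5] 85.1 0.0
at 10.53 [611.9 133.2 375.7] [ 0.1 -0.4  0.4] 85.0 0.0
closed 11.18 [611.6 133.6 375.2] [-2.5  5.2  2.2] 15.0 39.1
```

View pics/s2.png

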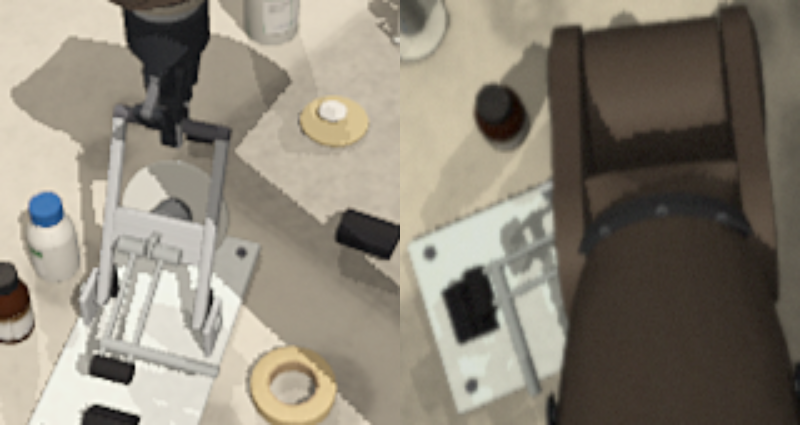

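The foot matches kick = 2.41, and the bar is gripped at mid-span (175,125) with an opening of 15 mm and 39 N. Now raise it along the arc.

Run:
```python
from g import *
from cell import ctrl,jaws,status,grab_frame
np.set_printoptions(precision=1,suppress=True)
dz=375-220.5
def r(n):
    s=status.sense();F=s['force'];d=s['tcp_pos'][:2]-o
    print(n,round(s['time_s'],2),'xr %.1f yr %.1f z %.1f'%(d@x,d@y,s['tcp_pos'][2]),'F xr %.1f yr %.1f z %.1f'%(F[:2]@x,F[:2]@y,F[2]),round(s['opening'],1),round(s['grasp_force'],1));return F[:2]@x
for th in(.42,.34,.26,.18,.11,.05,.025,.01):
    ctrl.line_to(W(-200*np.sin(th),0,45+200*np.cos(th)+dz),max_speed=50);r(th)
```

```text
0.42 11.76 xr -81.8 yr 0.0 z 382.3 F xr -4.6 yr 0.4 z 1.6 14.5 39.3
0.34 12.22 xr -67.3 yr 0.1 z 388.6 F xr -6.4 yr 2.9 z 4.2 14.5 39.3
0.26 12.69 xr -52.1 yr 0.2 z 393.9 F xr -7.8 yr 5.5 z 9.1 14.8 39.3
0.18 13.16 xr -36.1 yr 0.1 z 397.3 F xr -5.1 yr 3.9 z 8.7 14.3 42.6
0.11 13.59 xr -22.2 yr 0.1 z 399.3 F xr -3.7 yr 3.6 z 9.7 14.4 42.8
0.05 13.98 xr -10.2 yr 0.0 z 400.1 F xr -5.2 yr 3.0 z 7.9 14.6 43.0
0.025 14.23 xr -5.1 yr 0.0 z 400.0 F xr -2.9 yr 2.5 z 5.1 14.5 43.2
0.01 14.48 xr -2.2 yr 0.0 z 400.0 F xr -3.7 yr 2.6 z 5.8 14.4 43.2
```

Run:
```python
from g import *
from cell import ctrl,jaws,status,grab_frame
import cv2
def r(n):
    ctrl.sleep(.15);s=status.sense();F=s['force'];d=s['tcp_pos'][:2]-o
    print(n,round(s['time_s'],2),'xr %.1f z %.1f'%(d@x,s['tcp_pos'][2]),'F xr %.1f yr %.1f z %.1f'%(F[:2]@x,F[:2]@y,F[2]),round(s['grasp_force'],1));return F[:2]@x
for i in range(11):
    xr=-1+i
    ctrl.line_to(W(xr,0,399.5),max_speed=20)
    if r(xr)<-16:break
f=grab_frame('scene');cv2.imwrite('pics/scene3.png',f['img'][:,:,::-1]);np.savez('scene3.npz',**f)
a=f['img'][150:350,200:380,::-1];cv2.imwrite('pics/s3.png',cv2.resize(a,None,fx=3,fy=3,interpolation=2))
```

```text
-1 14.88 xr -1.3 z 400.1 F xr -3.1 yr 2.2 z 6.0 43.2
0 15.28 xr -0.4 z 400.1 F xr -3.6 yr 1.4 z 5.6 43.1
1 15.68 xr 0.8 z 399.8 F xr -3.8 yr 2.1 z 4.9 43.4
2 16.08 xr 1.4 z 399.8 F xr -7.1 yr 3.2 z 4.5 43.4
3 16.48 xr 1.9 z 399.8 F xr -11.2 yr 3.5 z 5.7 43.5
4 16.88 xr 2.4 z 399.8 F xr -16.2 yr 3.8 z 5.8 43.5
```

View pics/s3.png

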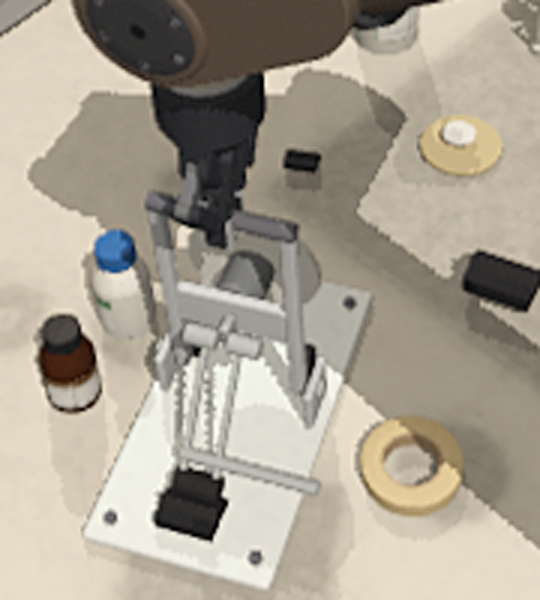

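The foot (195,487) sits on the rest block (190,510), and the push force rises steeply from xr≈1 mm, which means firm contact at tilt ≈ 0. Next I'll hold, confirm it's steady and hand in.

Run:
```python
from g import *
from cell import ctrl,status
for i in range(2):
    ctrl.sleep(.5);s=status.sense();print(round(s['time_s'],2),s['force'][:2]@x,(s['tcp_pos'][:2]-o)@x,s['grasp_force'])
print(ctrl.job_done())
```

```text
17.43 -15.273216743301855 2.394920309083677 43.51396679878235
17.93 -14.625168961479254 2.414626503124324 43.51434588432312
the job is handed in; nothing more can be done
None
```

I flipped the kickstand fully down, brought the frame upright, and handed the job in at about 18 s with the handle still gripped (about 43 N) and the foot pressed on the rest block (about 15 N push at the handle); the bottles and tape roll look unmoved, and no verdict was returned.

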